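Snap the grease coupler onto the bearing's tilted nipple and hold it there

ROBOT

A 6-joint arm with a two-finger parallel gripper is mounted at the origin on the work surface. World frame = base frame: x ahead of the robot, y to its left, z up, the work surface at z = 0. Lengths are in m, angles in rad, forces in N, time in s.
With the tool pointing down it reaches from about 0.2 to 0.875 m from the base axis. Payload 3.4 kg.
Tool frame: the origin (TCP) lies at the very end of the fingers, on their centre line; the grasp point (between the pads) lies 19 mm behind it; z points along the fingers, y is the direction in which the jaws open and shut (so a half turn about z gives the same grasp; the last joint's range is limited). The gripper opens to 94 mm and grips with 3 to 60 N. Pads are 16 mm wide; open, the fingers measure 119 mm over their backs; the gripper's body (75 mm by 177 mm) begins 78 mm behind the grasp point.
Start: joints at [-0.121, 0.276, 1.505, -0, 1.361, -0.121], TCP at [0.575, -0, 0.205] pointing down, gripper open.
Joint ranges: [-2.89, 2.89], [-0.75, 2.08], [0.22, 2.7], [-1.18, 4.32], [0.11, 2.71], [-2.7, 2.7]. Speed limits (rad/s): [2.57, 2.57, 3.14, 3.14, 3.14, 3.14].

INTERFACE

Orientations are given as a rotation vector (axis times angle).
In Python, from plant import readout, snapshot, get_calibration, r gives the robot as it stands.
- The arm moves only by the tool send_rows, never from a script. Its argument "deltas" is a list of rows, each a list of 7 numbers: the shift along the tool's x, y, z in cm, then the turn, a rotation vector about the tool's x, y, z in degrees, then the finger opening in cm, from 0 to 9.4. A call has 1 to 8 rows; each row is the pose to reach, as a shift and turn from the pose commanded when the call began, along the tool's axes at that moment; what a row does not reach only later rows make up. A row lasts 1/8 s, in which the tool goes at most 62.5 mm and 10.7 degrees, less where a joint would pass 70% of its speed; a pose out of reach is approached as far as the arm can. A call with a gripper value outside its range is refused whole. The fingers move at their own pace and stop on an object; "force" is the grip in N (left out, the last holds). Time passes only in rows, so rows that repeat a pose let the fingers close. It gives the time, the measured TCP pose, the force and the opening at its end, in the units of the state.
- readout.state(): the state, without advancing time (a new reading comes with each control period).
- snapshot(name): name is "scene" or "side" or "wrist"; returns the picture (400x640x3 uint8, red, green, blue); there is no depth.
- get_calibration(name): a dict with "fx", "fy", "cx", "cy" (pixels), "k1" (the pictures are not rectified: a ray, as slopes to the right and down, at radius r is drawn at 1 + k1 r^2 times it, then the intrinsics apply), "view" (4x4, takes a point from world to camera coordinates). Camera axes: x right, y down, z forward; pixel columns grow to the right and rows downward; lengths in m; the calibration is good to about 2 mm. A picture is of the moment at which its call begins: read the wrist's pose just before it. get_calibration takes no time and is no camera call; for the wrist camera it gives the pose at the moment of the call.
- r.job_done(): hands the job in, once; it reports no verdict.
The state is a dict: "clock": time; "q": joint angles; "qvel": joint speeds; "joint_efforts": joint torques, N m; "eef_pos": TCP position; "tool_rot": TCP orientation; "ft_force": force on the tool from outside, world axes, zero at the start; "ft_torque": the same for the moment, N m; "width": finger opening in m.
Only numpy, scipy, OpenCV 4.12 (cv2) and the standard library are available. Lean on these libraries where they do the work, as an engineer would, in place of code of your own. Each camera call takes 0.05 s, during which the arm holds its last target. There are 200 camera calls.

TASK

Take the orange grease coupler out of its yellow stand and press it mouth first, squarely along the leaning axis, onto the brass grease nipple of the blue bearing block, until the red sprung collar snaps fully down. The collar springs back if you let go, so finish while still gripping the coupler and pressing it firmly down on the nipple. Leave the oil bottle, the loose bearing and the spanner where they are.

Things in the scene. Friction and masses are not known exactly. Their poses are not given: they have to be found in the camera images.
- coupler_grip (a point): Centre of the orange grip of the loose grease coupler (about 300 g, 105 mm long), a square bar 30 x 30 mm (faces across its own x and y), 50 mm long, 25 mm to either side of this point. Own z axis: along the tool, from the open mouth to the brass stub (hexagon, 18 mm wide, 14 mm long) above the grip. Starts upright in the stand, mouth down, this point 76 mm above the table.
- coupler_mouth (a point): Centre of the coupler's open mouth, 66 mm below coupler_grip on the tool's axis; same axes. It is the rim of the round steel nose, 41 mm long, 30 mm across, with a straight bore 16 mm wide and 41 mm deep.
- hole (a point): Middle of the mouth of the hole in the yellow stand, 25 mm above the table. The stand is a fixed block 85 x 85 x 25 mm with an upright round hole 34 mm wide and 15 mm deep, in which the coupler's nose stands loosely; the coupler pulls straight up out of it.
- nipple_tip (a point): Tip of the brass grease nipple on top of the blue bearing block. Own z axis: outwards along the nipple, leaning 0.44 rad (25 degrees) from vertical towards the block's front. The nipple is a 14 mm pin, tapered to 6 mm over its last 6 mm, and stands 24 mm out of the red collar.
- collar_rest (a point): Point on the nipple's axis in the upper face of the red collar when it is up, 24 mm below nipple_tip; same axes; does not move with the collar. The collar is a disc 40 mm across and 6 mm thick round the nipple that slides down the nipple's axis on a spring; the coupler's rim pushes on its upper face.
- collar (a joint): Travel of the red collar down the nipple's axis in m: 0 up, 0.009 fully down on a hard stop. The push it takes starts at 5 N, rises to about 14 N at 2 mm, then the collar snaps down and the push falls to about 8 N near the stop. Springs all the way up when released; the coupler's weight does not hold it down.
- block: Fixed blue bearing block with nipple and collar, on a steel plate 210 mm wide (own y), 120 mm deep (own x) and 10 mm thick. Origin under its centre; its front (-x) faces the robot within 0.5 rad. Under the nipple it is 104 mm high; a 30 mm shaft runs through it along x, 60 mm above the table, 130 mm long.
- coupler: The grease coupler; origin at its mouth, axes as coupler_grip.
- oil: Bystander: green oil bottle, 56 mm wide, 125 mm tall, standing; origin under its foot.
- bearing: Bystander: loose steel bearing ring, 52 mm across, 15 mm high, lying flat; origin under its centre.
- spanner: Bystander: steel spanner 160 mm long lying flat on the table.
Mind the look-alikes: they are no part of the job. What is meant by the coupler is not green or turquoise, and is the smaller of those in its own colour.

How it is judged:
By the outcome, as a careful person would: the job done as asked, in the order asked, and still so for the second after the job is handed in, while the arm keeps its last pose, push and grip.
It also fails if it takes over 48 s, if anything falls off the work surface, if the arm or the gripper's body presses on something with over 40 N, if the wrist force passes 120 N, or if a joint passes its speed limit or range.

## Working session

There is one attempt and no reset: what is moved stays moved. The work goes in short steps, Python scripts to look and compute and a tool call to move; the robot and the scene stay as the last step left them, time stands still between calls to the robot, and variables do not carry over. Pictures are saved under pics/ and viewed, about 8 in all and at most 12, crops included, and the job is handed in when it is done.

Besides the shell and the picture viewer there is one more tool, called after "Call:" by a JSON object that holds its "fn" and its "kwargs". send_rows: Moves the arm, as the interface text tells. Its arguments: {"type":"object","properties":{"deltas":{"type":"array"},"force":{"type":"number"}},"required":["deltas"]}

```bash
ls; mkdir -p pics
python3 - <<'E'
from plant import readout, snapshot, get_calibration, r
import cv2,numpy as np
print(readout.state())
a=snapshot("scene");b=snapshot("side")
for n,i in(("scene",a),("side",b)):
    cv2.imwrite(f"pics/{n}0.png",i[:,:,::-1]); c=get_calibration(n);print(n,{k:np.round(v,4).tolist() for k,v in c.items()})
E
```

```text
pics
{'clock': 0.0, 'q': array([-1.21010932e-01,  2.76561356e-01,  1.50610462e+00, -2.18283504e-05,
        1.36070817e+00, -1.20974197e-01]), 'qvel': array([-0.00129128,  0.00110233, -0.00098265,  0.00182026, -0.00084045,
       -0.00027683]), 'joint_efforts': array([ 1.66144628e-04, -4.04588020e+01, -2.37234324e+01,  7.02253589e-02,
        3.46444664e-02, -1.77189750e-04]), 'eef_pos': array([5.74433002e-01, 4.88802510e-05, 2.04635300e-01]), 'tool_rot': array([-2.22049439e+00, -2.22042297e+00,  1.75107053e-03]), 'ft_force': array([-0.57822985,  0.21379272,  0.61810891]), 'ft_torque': array([-0.00026428, -0.00785851,  0.0212841 ]), 'width': 0.09436814773695248}
scene {'fx': 515.5013, 'fy': 515.5013, 'cx': 320.4396, 'cy': 201.1217, 'k1': -0.0205, 'view': [[0.475, 0.8799, -0.0143, -0.3056], [0.739, -0.4076, -0.5364, -0.3487], [-0.4778, 0.2442, -0.8438, 1.5789], [0.0, 0.0, 0.0, 1.0]]}
side {'fx': 456.4281, 'fy': 456.4281, 'cx': 321.2788, 'cy': 199.4437, 'k1': -0.0905, 'view': [[0.8213, -0.57, -0.0242, -0.4525], [-0.3044, -0.4018, -0.8636, 0.285], [0.4825, 0.7167, -0.5035, 0.6216], [0.0, 0.0, 0.0, 1.0]]}
```

View pics/scene0.png

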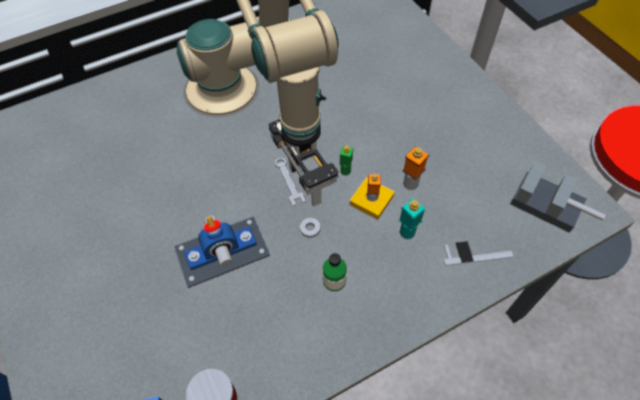

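View pics/side0.png

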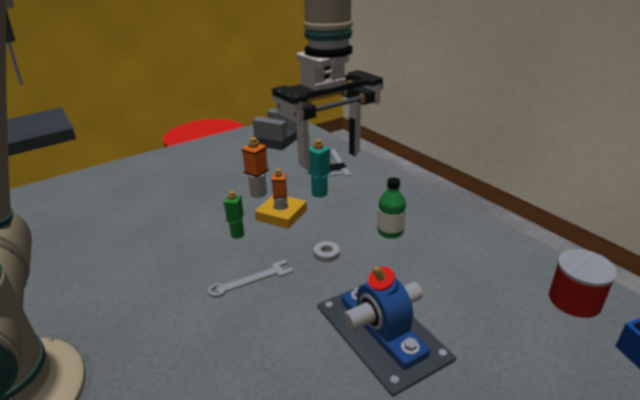

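Candidates: small orange in the yellow stand (scene 374,185 / side 279,187), larger orange (416,162 / 255,160), green (346,158 / 234,213), turquoise (411,218 / 319,168). I choose the small orange one in the stand. The block's nipple is at scene 211,219 / side 378,271. Next I take enlarged crops.

```bash
python3 - <<'E'
import cv2,numpy as np
a=cv2.imread("pics/scene0.png");b=cv2.imread("pics/side0.png")
def crop(i,u,v,w,h,s):
    c=cv2.resize(i[v:v+h,u:u+w],None,fx=s,fy=s,interpolation=cv2.INTER_CUBIC)
    for k in range(0,w,10):
        cv2.putText(c,str(u+k),(k*s,8),0,.3,(255,255,255),1);cv2.line(c,(k*s,10),(k*s,14),(255,255,255),1)
    for k in range(10,h,10):
        cv2.putText(c,str(v+k),(0,k*s+3),0,.3,(255,255,255),1);cv2.line(c,(20,k*s),(24,k*s),(255,255,255),1)
    return c
A=np.hstack([crop(a,345,165,57,57,7),crop(b,250,165,57,57,7)])
cv2.imwrite("pics/c1.png",A)
B=np.hstack([crop(a,172,208,100,80,4),crop(b,315,262,100,80,4)])
C=np.hstack([crop(a,190,210,50,35,8),crop(b,355,260,50,35,8)])
B=np.vstack([B,C]);cv2.imwrite("pics/c2.png",B);print(A.shape,B.shape)
E
cat > h.py <<'E'
import numpy as np,cv2
from scipy.optimize import least_squares
from plant import get_calibration
def proj(c,P):
    P=np.atleast_2d(P);p=P@c["view"][:3,:3].T+c["view"][:3,3]
    s=p[:,:2]/p[:,2:];s=s*(1+c["k1"]*(s**2).sum(1,keepdims=True))
    return s*[c["fx"],c["fy"]]+[c["cx"],c["cy"]]
def tri(obs):
    "obs: list of (calib,(u,v))"
    f=lambda X:np.concatenate([proj(c,X)[0]-uv for c,uv in obs])
    s=least_squares(f,[.5,0,.05]);return s.x,np.abs(s.fun).max()
def onplane(c,uv,z):
    s=least_squares(lambda X:proj(c,[X[0],X[1],z])[0]-uv,[.5,0]);return np.r_[s.x,z]
E
```

```text
(399, 798, 3) (600, 800, 3)
```

View pics/c1.png

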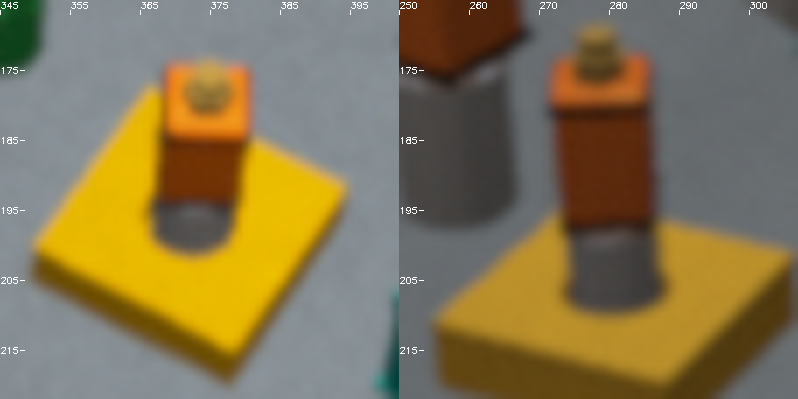

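View pics/c2.png

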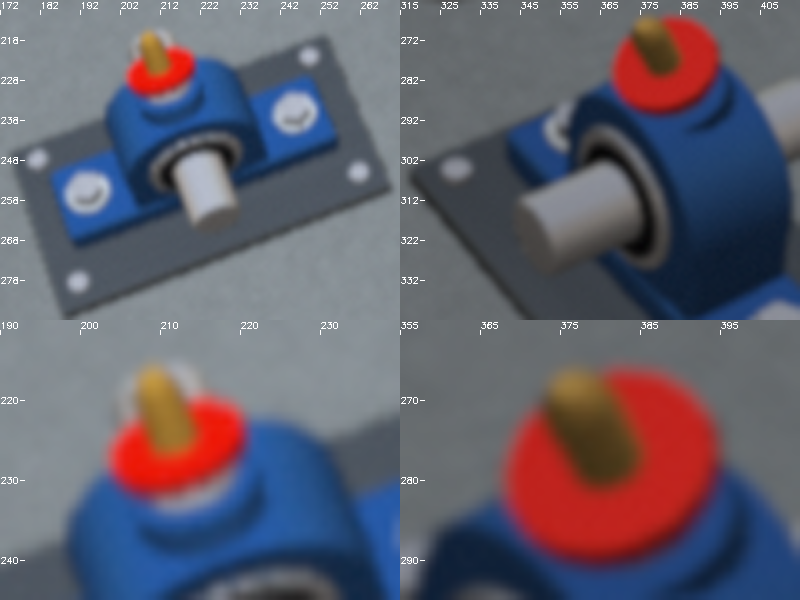

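The crops show the small orange coupler, square grip with brass stub, upright in the yellow stand. Its top corners are at scene (368.6,174.3) to (380.4,184.6). The nipple tip is at about scene (209,216.6) / side (376.3,267), and the plate corners are visible. I fit models for the coarse poses.

```bash
cat > fit.py <<'E'
from h import *
import itertools
S,D=get_calibration("scene"),get_calibration("side")
def rect(x,y,z,th,a,b):
    c,s=np.cos(th),np.sin(th);L=np.array([[-a,-b],[a,-b],[a,b],[-a,b]])/2
    return np.c_[L@np.array([[c,s],[-s,c]])+[x,y],np.full(4,z)]
def fitrect(obs,a,b,z0,fixz=False,ths=(0,.8)):
    best=None
    def f(p):
        R=rect(*p[:3],p[3],a,b); out=[]
        for c,uv in obs:
            P=proj(c,R);uv=np.array(uv);M=np.linalg.norm(P[:,None]-uv[None],axis=2)
            j=M.argmin(0);out.append((P[j]-uv).ravel())
        o=np.concatenate(out); return np.r_[o,(p[2]-z0)*1e5] if fixz else o
    x0=onplane(*[obs[0][0],np.mean(obs[0][1],0)],z0)
    for th in ths:
        s=least_squares(f,[*x0,th])
        if best is None or s.cost<best.cost:best=s
    return best.x,np.abs(best.fun).max()
cs=[(368.6,174.3),(380.7,174.6),(380.4,184.6),(368.4,184.3)]
cd=[(272.4,173.1),(285.9,173.6),(286.1,180),(271.7,179.7)]
print("grip top",fitrect([(S,cs),(D,cd)],.03,.03,.1,ths=(0,.4,.8,1.2)))
ss=[(345+x/7,165+y/7) for x,y in((155,87),(347,187),(233,352),(33,245))]
sd=[(250+x/7,165+y/7) for x,y in((37,320),(269,385),(391,252))]
print("stand",fitrect([(S,ss),(D,sd)],.085,.085,.025,ths=(0,.4,.8,1.2)))
ps=[(254,217),(269.5,254.8),(188.3,287.5),(175,246.8)]
pd=[(318.5,306.5)]
print("plate",fitrect([(S,ps)],.12,.21,.01,True,(-.4,0,.4)))
print("tip",tri([(S,(209,216.8)),(D,(376.3,267))]))
print("stub top",tri([(S,(374.7,176.3)),(D,(278.6,170))]))
E
python3 fit.py
```

```text
grip top (array([ 0.5744946 ,  0.19017998,  0.0964217 , -0.56553411]), np.float64(0.5879672895031547))
stand (array([0.57430469, 0.19049254, 0.02182776, 0.49757706]), np.float64(0.9726264879244013))
plate (array([ 0.52744198, -0.2119115 ,  0.00999999, -0.07824255]), np.float64(1.2324854285792526))
tip (array([ 0.50448538, -0.21001049,  0.1390014 ]), np.float64(0.19528945797171104))
stub top (array([0.57483207, 0.18938772, 0.11206634]), np.float64(0.29786425016374096))
```

Run:
```python
from h import *
S,D=get_calibration("scene"),get_calibration("side")
for n,a,b in(("green",(348,148),(232,193)),("bigorange",(418,149),(254,141)),("turq",(413,204),(318,143)),("oil",(334,257),(393,182)),("shaft end",(222,262),None)):
    print(n,tri([(S,a),(D,b)]) if b else onplane(S,a,.06))
W=get_calibration("wrist");T=np.linalg.inv(W["view"]);print(np.round(T,3),W["fx"],W["k1"])
```

```text
green (array([0.45922653, 0.18135705, 0.09885062]), np.float64(0.07188122324248525))
bigorange (array([0.57704307, 0.30835858, 0.14159328]), np.float64(1.4319530737838306))
turq (array([0.6962914 , 0.21607471, 0.13358946]), np.float64(0.2227423850162893))
oil (array([ 0.7220362 , -0.00721665,  0.11957512]), np.float64(0.4643529798257191))
shaft end [ 0.58216404 -0.22556935  0.06      ]
[[ 1.    -0.    -0.001  0.575]
 [-0.    -0.971 -0.241  0.071]
 [-0.001  0.241 -0.971  0.384]
 [ 0.     0.     0.     1.   ]] 282.10573026038753 -0.006928911768741228
```

Call:
{"fn": "send_rows", "kwargs": {"deltas": [[5,0,0,0,0,9,9.4],[10,0,0,0,0,18,6],[14,0,0,0,0,27,6],[14,0,0,0,0,32,6],[14,0,0,0,0,32,6],[14,0,0,0,0,32,6]]}}

```text
clock: 0.85
eef_pos: [0.5749, 0.1396, 0.2052]
tool_rot: [-2.747, -1.524, 0.001]
ft_force: [-0.0, 0.2, 0.4]
width: 0.0601
```

Run:
```python
from h import *
from plant import snapshot
import pickle
W=get_calibration("wrist");i=snapshot("wrist")[:,:,::-1];cv2.imwrite("pics/w1.png",i);pickle.dump(W,open("w1.pkl","wb"))
print(proj(W,[[.5745,.19,.101],[.5745,.19,.115],[.5745,.19,.025]]))
```

```text
[[295.49939649 157.20019999]
 [294.13820696 158.67659473]
 [301.07578172 151.15236812]]
```

View pics/w1.png

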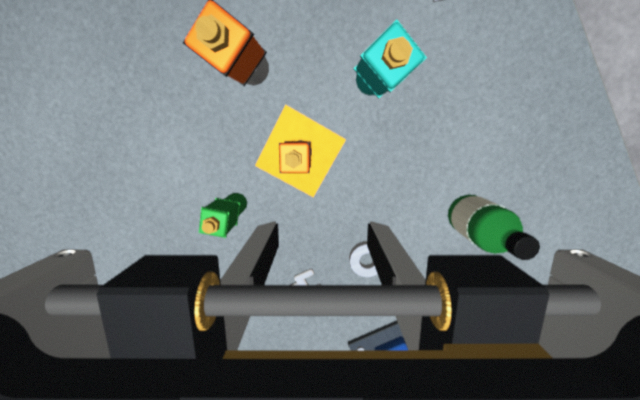

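Wrist view: the coupler's grip is at about (295,157), matching the prediction of (295.5,157.2), with edges nearly parallel to the image axes. I'll measure it by colour and look at the crop.

Run:
```python
from h import *
import pickle
W=pickle.load(open("w1.pkl","rb"));i=cv2.imread("pics/w1.png")
c=cv2.resize(i[100:200,245:355],None,fx=5,fy=5,interpolation=cv2.INTER_CUBIC)
h=cv2.cvtColor(c,cv2.COLOR_BGR2HSV);m=((h[...,0]<24)&(h[...,0]>5)&(h[...,1]>70)&(h[...,2]>190)).astype(np.uint8)
for k in range(0,110,10): cv2.putText(c,str(245+k),(k*5,8),0,.3,(0,0,0),1);cv2.putText(c,str(100+k),(0,k*5+3),0,.3,(0,0,0),1)
m2=m.copy();m2[:,:160]=0;m2[:,345:]=0;m2[:195]=0;m2[375:]=0
print(cv2.minAreaRect(cv2.findNonZero(m2)))
cv2.imwrite("pics/c3.png",c)
for y in(-.5655,-.53,-.6):
    cc,s=np.cos(y),np.sin(y);q=np.array([[-15,-15],[15,-15],[15,15],[-15,15]])/1000@np.array([[cc,s],[-s,cc]])+[.5745,.19]
    print(y,proj(W,np.c_[q,np.full(4,.101)]).round(1).tolist())
```

```text
((251.0, 282.5), (175.0, 170.0), 90.0)
-0.5655 [[280.9, 172.0], [310.5, 172.2], [310.4, 142.1], [280.1, 141.8]]
-0.53 [[281.5, 172.5], [311.0, 171.7], [309.9, 141.5], [279.6, 142.4]]
-0.6 [[280.4, 171.5], [310.0, 172.7], [311.0, 142.6], [280.6, 141.3]]
```

View pics/c3.png

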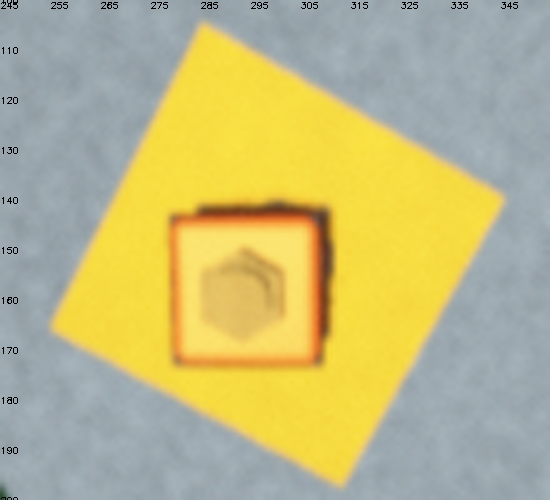

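```bash
cat > mv.py <<'E'
import numpy as np
from scipy.spatial.transform import Rotation as R
from plant import readout
def delta(p,Rt,s=None):
    s=s or readout.state();R0=R.from_rotvec(s["tool_rot"])
    d=R0.inv().apply(np.array(p)-s["eef_pos"])*100;w=(R0.inv()*Rt).as_rotvec(degrees=True)
    return np.round(d,2),np.round(w,2)
def frame(z,y):
    z=np.array(z)/np.linalg.norm(z);y=np.array(y,float);y-=z*(y@z);y/=np.linalg.norm(y)
    return R.from_matrix(np.c_[np.cross(y,z),y,z])
E
python3 - <<'E'
from h import *;from mv import *
import pickle,fit
W=pickle.load(open("w1.pkl","rb"));w=[(279,143.2),(308.8,142.8),(309.4,173),(280,173)]
print(fit.fitrect([(W,w),(fit.S,fit.cs),(fit.D,fit.cd)],.03,.03,.101,ths=(-.54,)))
p,e=fit.fitrect([(W,w)],.03,.03,.101,True,ths=(-.54,));print(p,e)
y=p[3]
print(delta([*p[:2],.057],frame([0,0,-1],[np.cos(y),np.sin(y),0])))
E
```

```text
grip top (array([ 0.5744946 ,  0.19017998,  0.0964217 , -0.56553411]), np.float64(0.5879672895031547))
stand (array([0.57430469, 0.19049254, 0.02182776, 0.49757706]), np.float64(0.9726264879244013))
plate (array([ 0.52744198, -0.2119115 ,  0.00999999, -0.07824255]), np.float64(1.2324854285792526))
tip (array([ 0.50448538, -0.21001049,  0.1390014 ]), np.float64(0.19528945797171104))
stub top (array([0.57483207, 0.18938772, 0.11206634]), np.float64(0.29786425016374096))
(array([ 0.57288374,  0.1896656 ,  0.09689199, -0.55557791]), np.float64(0.8100045110269889))
[ 0.57294057  0.18980794  0.101      -0.55318697] 0.2959885567706806
(array([ 4.17, -2.84, 14.83]), array([-0.01,  0.02, -0.29]))
```

Call:
{"fn": "send_rows", "kwargs": {"deltas": [[2.1,-1.4,1,0,0,0,6],[4.2,-2.8,3,0,0,0,6],[4.2,-2.8,7,0,0,0,6],[4.2,-2.8,11,0,0,0,6],[4.2,-2.8,14,0,0,0,6],[4.2,-2.8,14.8,0,0,0,6],[4.2,-2.8,14.8,0,0,0,6]], "force": 40}}

```text
clock: 1.78
eef_pos: [0.5739, 0.1901, 0.0577]
tool_rot: [2.748, 1.522, 0.0]
ft_force: [0.2, 0.0, 0.6]
width: 0.0601
```

Call:
{"fn": "send_rows", "kwargs": {"deltas": [[0,0,0,0,0,0,2],[0,0,0,0,0,0,2],[0,0,0,0,0,0,2],[0,0,0,0,0,0,2],[0,0,0,0,0,0,2],[0,0,0,0,0,0,2]], "force": 40}}

```text
clock: 2.52
eef_pos: [0.5738, 0.1906, 0.0581]
tool_rot: [2.748, 1.523, 0.001]
ft_force: [-0.6, 0.6, 4.8]
width: 0.0299
```

Call:
{"fn": "send_rows", "kwargs": {"deltas": [[0,0,-0.5,0,0,0,2],[0,0,-2.5,0,0,0,2],[0,0,-6,0,0,0,2],[0,0,-10,0,0,0,2],[0,0,-14,0,0,0,2],[0,0,-17,0,0,0,2],[0,0,-17,0,0,0,2]], "force": 55}}

```text
clock: 3.4
eef_pos: [0.5748, 0.1907, 0.2293]
tool_rot: [2.746, 1.522, 0.007]
ft_force: [-1.3, -0.5, -3.1]
width: 0.0299
```

Run:
```python
from mv import *
print(delta([.50,-.30,.225],frame([0,0,-1],[1,0,0])),readout.state()["width"])
print(delta([.50,0,.225],frame([0,0,-1],[1,0,0])))
```

```text
(array([-45.58,  19.66,   0.36]), array([  0.24,  -0.12, -32.  ])) 0.029870515293121083
(array([-20.13,   3.76,   0.38]), array([  0.24,  -0.12, -32.  ]))
```

Call:
{"fn": "send_rows", "kwargs": {"deltas": [[-2.5,0.5,0,0,0,-3,2],[-7,2,0,0,0,-7,2],[-12,4,0,0,0,-12,2],[-17,6,0,0,0,-17,2],[-22,8,0,0,0,-22,2],[-27,10.5,0,0,0,-27,2],[-32,13,0,0,0,-32,2],[-37,15.5,0,0,0,-32,2]]}}

```text
clock: 4.4
eef_pos: [0.5074, -0.2066, 0.2249]
tool_rot: [-2.218, -2.219, 0.001]
ft_force: [0.9, 0.1, -1.8]
width: 0.0296
```

Run:
```python
from mv import *
print(delta([.50,-.30,.225],frame([0,0,-1],[1,0,0])))
```

```text
(array([-9.34, -0.74, -0.02]), array([-0.19, -0.12,  0.02]))
```

Call:
{"fn": "send_rows", "kwargs": {"deltas": [[-3,-0.4,0,0,0,0,2],[-6.5,-0.7,0,0,0,0,2],[-9,-0.7,0,0,0,0,2],[-9,-0.7,0,0,0,0,2],[-9,-0.7,0,0,0,0,2]]}}

```text
clock: 5.03
eef_pos: [0.5018, -0.2941, 0.2268]
tool_rot: [-2.219, -2.22, -0.001]
ft_force: [-0.3, 0.2, -2.4]
width: 0.0298
```

Run:
```python
from h import *
from plant import snapshot
import pickle
W=get_calibration("wrist");i=snapshot("wrist")[:,:,::-1];cv2.imwrite("pics/w2.png",i);pickle.dump(W,open("w2.pkl","wb"))
u,v=proj(W,[[.5045,-.21,.139]])[0];print(u,v)
u=int(u)-65;v=max(0,int(v)-50);print(u,v)
c=cv2.resize(i[v:v+100,u:u+133],None,fx=6,fy=6,interpolation=cv2.INTER_CUBIC)
for k in range(0,133,10): cv2.putText(c,str(u+k),(k*6,8),0,.3,(255,255,255),1);cv2.putText(c,str(v+k),(0,k*6+3),0,.3,(255,255,255),1)
cv2.imwrite("pics/c4.png",c)
```

```text
324.8688441913464 113.00372984555418
259 63
```

View pics/c4.png

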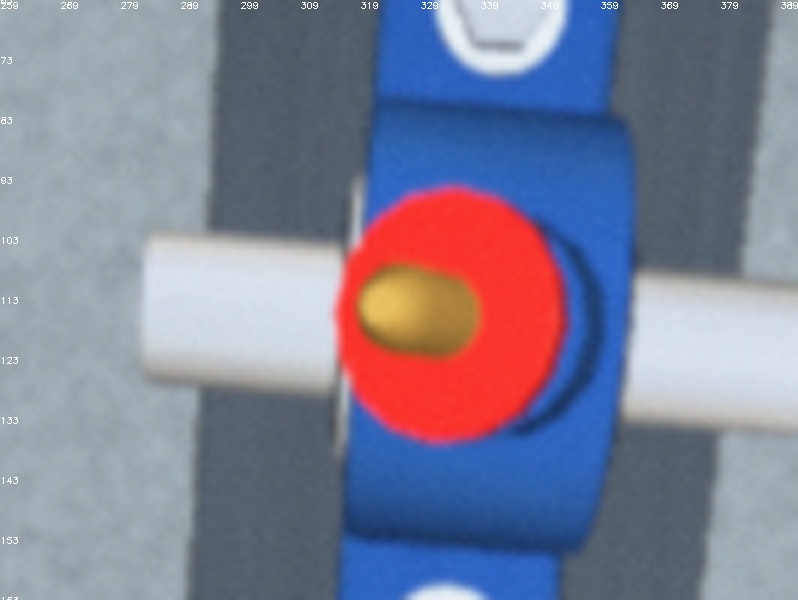

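The crop shows the nipple tip at about (322.8,114) and the collar face centred at about (334.3,115.5). The shaft slope gives a yaw of about -0.077, agreeing with the plate. I'll tilt into the pressing attitude, still offset sideways, and view along the axis.

```bash
cat > nip.py <<'E'
from h import *
import pickle
def red(i):
    h=cv2.cvtColor(i,cv2.COLOR_BGR2HSV);m=(((h[...,0]<6)|(h[...,0]>174))&(h[...,1]>170)&(h[...,2]>90)).astype(np.uint8)
    return m
def redell(path,u,v,rad):
    i=cv2.imread(path);i=cv2.resize(i,None,fx=4,fy=4,interpolation=cv2.INTER_CUBIC);m=red(i)
    k=np.zeros_like(m);cv2.circle(k,(int(4*u),int(4*v)),4*rad,1,-1);m&=k
    cs=max(cv2.findContours(m,cv2.RETR_EXTERNAL,cv2.CHAIN_APPROX_NONE)[0],key=cv2.contourArea)
    e=cv2.fitEllipse(cv2.convexHull(cs));return (np.array(e[0])-1.5)/4,np.array(e[1])/4,e[2]
def axis(yaw,t=.4363):return np.array([-np.sin(t)*np.cos(yaw),-np.sin(t)*np.sin(yaw),np.cos(t)])
def fitn(obs):
    "obs (calib, collar uv, tip uv, weight px)"
    def f(p):
        a=axis(p[3]);return np.concatenate([((proj(c,np.array([p[:3],p[:3]+.024*a]))-[cu,tu])/w).ravel() for c,cu,tu,w in obs]+[[(p[3]+.077)/.02]])
    s=least_squares(f,[.52,-.21,.12,-.077]);return s.x,s.fun.round(2)
E
python3 - <<'E'
from nip import *;from mv import *
e=redell("pics/w2.png",334,115,30);s=redell("pics/scene0.png",211,223,20);d=redell("pics/side0.png",382,276,25);print(e,s,d)
W=pickle.load(open("w2.pkl","rb"));S,D=get_calibration("scene"),get_calibration("side")
# scene collar shape partly hidden by its own side; weight low
o=[(W,e[0],(322.8,114),1),(S,s[0],(209,216.8),1),(D,d[0],(376.3,267),1)]
x,f=fitn(o);print(x,f); a=axis(x[3]);tip=x[:3]+.024*a;print("tip",tip)
F=frame(-a,[1,0,0]);print(F.as_rotvec())
p=tip+a*(.048+.035)-F.as_matrix()[:,0]*.085
print(p,delta(p,F))
E
```

```text
(array([333.54708862, 115.15100098]), array([37.42295456, 41.1036377 ]), 10.79582405090332) (array([211.80052185, 225.45826721]), array([ 9.71291924, 16.82750511]), 69.38355255126953) (array([381.10748291, 278.04879761]), array([21.97380066, 26.13692856]), 63.44487762451172)
[ 0.51329513 -0.21134517  0.11650603 -0.07660748] [ 0.03  0.5   0.62 -0.3   0.11 -0.72 -0.27 -0.36 -0.07 -0.62 -0.34  1.03
  0.02]
tip [ 0.50318274 -0.21056897  0.13825775]
[1.95928276 1.97478774 0.39955208]
[ 0.46821072 -0.29283053  0.2165137 ] (array([ 0.12, -3.37,  1.06]), array([-24.95,  -2.11,  -0.41]))
```

Call:
{"fn": "send_rows", "kwargs": {"deltas": [[0,-1,0,-6,-0.5,-0.1,2],[0,-2,0.4,-13,-1,-0.2,2],[0.1,-3,0.8,-20,-1.5,-0.3,2],[0.1,-3.4,1,-25,-2.1,-0.4,2],[0.1,-3.4,1,-25,-2.1,-0.4,2],[0.1,-3.4,1,-25,-2.1,-0.4,2],[0.1,-3.4,1,-25,-2.1,-0.4,2]]}}

```text
clock: 5.95
eef_pos: [0.4692, -0.2947, 0.2182]
tool_rot: [1.956, 1.974, 0.399]
ft_force: [0.2, -0.9, -2.0]
width: 0.0297
```

Run:
```python
from h import *
from plant import snapshot
import pickle
for n in("scene","side"): cv2.imwrite(f"pics/{n}3.png",snapshot(n)[:,:,::-1])
W=get_calibration("wrist");i=snapshot("wrist")[:,:,::-1];cv2.imwrite("pics/w3.png",i);pickle.dump(W,open("w3.pkl","wb"))
u0,v0=proj(W,[[.5032,-.2106,.1383]])[0];print(u0,v0,proj(W,[[.5133,-.2113,.1165]]))
u=int(u0)-40;v=max(0,int(v0)-35);
c=cv2.resize(i[v:v+80,u:u+80],None,fx=5,fy=5,interpolation=cv2.INTER_CUBIC)
for k in range(0,80,10): cv2.putText(c,str(u+k),(k*5,8),0,.3,(255,255,255),1);cv2.putText(c,str(v+k),(0,k*5+3),0,.3,(255,255,255),1)
j=cv2.resize(i,(640,400))[:,120:520]
cv2.imwrite("pics/c5.png",np.hstack([c,j]))
```

```text
320.2470726496284 109.32328905801066 [[320.34509896 110.78659891]]
```

View pics/c5.png

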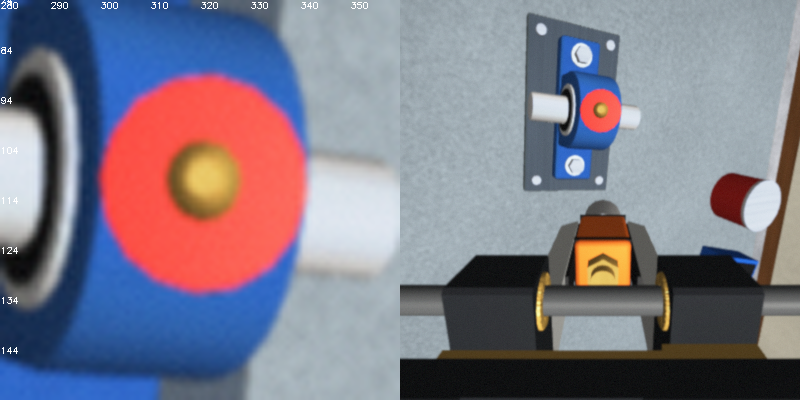

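View along the axis: the nipple tip at (320.5,109.3) and the collar centre at (320.4,110.4) match the prediction to within 0.4 px, about 0.4 mm. Next I check the coupler in hand with a model overlay.

```bash
cat > ov.py <<'E'
from nip import *;from mv import *
def model(pos,Rm,dx=0,rot=(0,0,0)):
    # coupler in tool frame: grip centre 19mm behind TCP; mouth at +47
    g=np.array([dx,0,-.019]);Q=R.from_rotvec(rot).as_matrix()
    sq=lambda z:[np.array([a,b,z]) for a,b in((-.015,-.015),(.015,-.015),(.015,.015),(-.015,.015))]
    ci=lambda z,r:[np.array([r*np.cos(t),r*np.sin(t),z]) for t in np.linspace(0,6.283,24,endpoint=False)]
    L=[sq(-.025),sq(.025),ci(.066,.015),ci(-.039,.009)]
    return [pos+(np.array(l)@Q.T+g)@Rm.T for l in L]
def draw(i,C,M,u,v,w,h,s):
    c=cv2.resize(i[v:v+h,u:u+w],None,fx=s,fy=s,interpolation=cv2.INTER_CUBIC)
    for m,col in zip(M,((255,0,255),(255,255,0),(0,255,0),(255,255,255))):
        q=(proj(C,m)-[u,v]+.5)*s;cv2.polylines(c,[np.int32(q)],True,col,1)
    for k in range(0,w,10): cv2.putText(c,str(u+k),(k*s,8),0,.3,(255,255,255),1)
    for k in range(0,h,10): cv2.putText(c,str(v+k),(0,k*s+3),0,.3,(255,255,255),1)
    return c
E
python3 - <<'E'
from ov import *
s=readout.state();Rm=R.from_rotvec(s["tool_rot"]).as_matrix();M=model(s["eef_pos"],Rm)
W=pickle.load(open("w3.pkl","rb"));i=cv2.imread("pics/w3.png")
A=draw(i,W,M,283,190,80,110,5)
S,D=get_calibration("scene"),get_calibration("side")
m=[]
for C,n in((S,"scene3"),(D,"side3")):
    q=proj(C,np.vstack(M)).mean(0).astype(int);m.append(draw(cv2.imread(f"pics/{n}.png"),C,M,q[0]-33,q[1]-23,66,46,6))
cv2.imwrite("pics/c6.png",np.hstack([A,np.vstack(m)[:550]]))
E
```

```text
(no output)
```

View pics/c6.png

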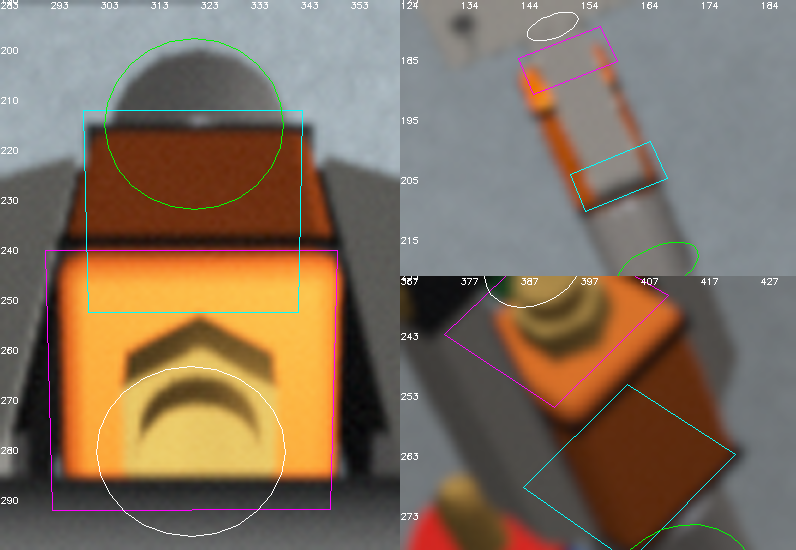

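The overlay suggests the coupler sits about 1.5 mm toward tool -x and about 0.5 mm toward +y, with no clear tilt. That agrees with the offset at the moment of grasping. I refine the nipple fit and compute the approach.

```bash
cat > plan.py <<'E'
from ov import *
def nip():
    W,W3=pickle.load(open("w2.pkl","rb")),pickle.load(open("w3.pkl","rb"));S,D=get_calibration("scene"),get_calibration("side")
    return fitn([(W,(333.7,115.2),(322.6,113.7),.5),(W3,(320.4,110.4),(320.5,109.3),.5),(S,(211.8,225.4),(209,216.8),1),(D,(381.1,278),(376.3,267),1)])
DX,DY=-.0015,.0005
def target(gap,x=None):
    x=nip()[0];a=axis(x[3]);tip=x[:3]+.024*a;F=frame(-a,[1,0,0]);M=F.as_matrix()
    return tip+a*(.047+gap)-M[:,0]*DX-M[:,1]*DY,F
def mouth_err():
    s=readout.state();Rm=R.from_rotvec(s["tool_rot"]).as_matrix();x=nip()[0];a=axis(x[3])
    m=s["eef_pos"]+Rm@[DX,DY,.047];d=m-(x[:3]+.024*a);l=Rm.T@d
    return "mouth rel tip mm (tool)",(l*1000).round(2),"tilt deg",np.degrees(np.arccos(-Rm[:,2]@a)).round(2),"F tool",(Rm.T@s["ft_force"]).round(1)
E
python3 - <<'E'
from plan import *
print(nip());print(mouth_err())
for g in(.04,.012):print(delta(*target(g)))
E
```

```text
(array([ 0.51311596, -0.21117476,  0.1170785 , -0.07082224]), array([-0.55,  0.49,  1.24, -0.33,  0.05,  0.48, -0.42, -0.32,  0.11,
       -0.88, -0.3 , -0.57, -0.21, -0.89, -0.48,  0.72,  0.31]))
('mouth rel tip mm (tool)', array([-88.38,   1.42, -36.01]), 'tilt deg', np.float64(0.22), 'F tool', array([ 0.5, -1.2,  1.9]))
(array([ 8.81, -0.13, -0.4 ]), array([0.07, 0.21, 0.11]))
(array([ 8.82, -0.14,  2.4 ]), array([0.07, 0.21, 0.11]))
```

Call:
{"fn": "send_rows", "kwargs": {"deltas": [[2,-0.1,-0.4,0,0.1,0,2],[5,-0.1,-0.4,0.1,0.2,0.1,2],[8,-0.1,0,0.1,0.2,0.1,2],[8.8,-0.1,0.5,0.1,0.2,0.1,2],[8.8,-0.1,1.5,0.1,0.2,0.1,2],[8.8,-0.1,2.4,0.1,0.2,0.1,2],[8.8,-0.1,2.4,0.1,0.2,0.1,2],[8.8,-0.1,2.4,0.1,0.2,0.1,2]], "force": 60}}

```text
clock: 7.1
eef_pos: [0.4774, -0.208, 0.1919]
tool_rot: [1.963, 1.973, 0.402]
ft_force: [-0.2, -0.1, -2.1]
width: 0.0296
```

Run:
```python
from plan import *
from plant import snapshot
print(mouth_err())
s=readout.state();Rm=R.from_rotvec(s["tool_rot"]).as_matrix();M=model(s["eef_pos"],Rm)
x=nip()[0];a=axis(x[3]);ext=np.array([x[:3]+k*a for k in(0,.024,.24)])
m=[]
for n in("scene","side"):
    C=get_calibration(n);i=snapshot(n)[:,:,::-1].copy();cv2.imwrite(f"pics/{n}4.png",i);q=proj(C,ext[1:2])[0].astype(int)
    u,v=q[0]-32,q[1]-60;c=cv2.resize(i[v:v+85,u:u+64],None,fx=6,fy=6,interpolation=cv2.INTER_CUBIC)
    p=(proj(C,ext)-[u,v]+.5)*6
    cv2.polylines(c,[np.int32(p)],False,(255,255,255),1)
    for k in range(0,85,10): cv2.putText(c,str(u+k),(k*6,8),0,.3,(255,255,255),1);cv2.putText(c,str(v+k),(0,k*6+3),0,.3,(255,255,255),1)
    m.append(c)
cv2.imwrite("pics/c7.png",np.hstack(m))
```

```text
('mouth rel tip mm (tool)', array([ -0.88,  -0.39, -11.94]), 'tilt deg', np.float64(0.06), 'F tool', array([ 0. , -1.1,  1.8]))
```

View pics/c7.png

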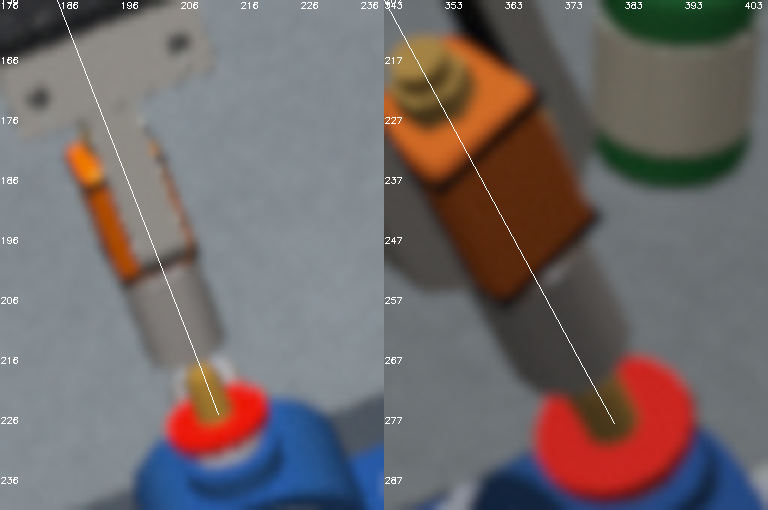

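The crop shows the mouth hovering above the nipple. The side view is aligned to about 0.5 mm, while in the scene view the nose sits about 1 px left of the nipple axis. I shift slightly toward +x and +y in the tool frame and enter gently, watching the forces.

Call:
{"fn": "send_rows", "kwargs": {"deltas": [[0.15,0.07,0.3,0,0,0,2],[0.15,0.07,0.8,0,0,0,2],[0.15,0.07,1.2,0,0,0,2],[0.15,0.07,1.6,0,0,0,2],[0.15,0.07,1.9,0,0,0,2],[0.15,0.07,2.2,0,0,0,2],[0.15,0.07,2.2,0,0,0,2]]}}

```text
clock: 8.07
eef_pos: [0.4871, -0.207, 0.172]
tool_rot: [1.962, 1.974, 0.401]
ft_force: [-0.5, -3.0, -4.9]
width: 0.0296
```

Run:
```python
from plan import *
print(mouth_err())
```

```text
('mouth rel tip mm (tool)', array([ 0.85,  0.13, 10.11]), 'tilt deg', np.float64(0.09), 'F tool', array([-2.8, -2.6,  4.3]))
```

Call:
{"fn": "send_rows", "kwargs": {"deltas": [[-0.05,0,0.3,0,0,0,2],[-0.05,0,0.6,0,0,0,2],[-0.05,0,0.9,0,0,0,2],[-0.05,0,1.2,0,0,0,2],[-0.05,0,1.2,0,0,0,2]]}}

```text
clock: 8.7
eef_pos: [0.4922, -0.2075, 0.1615]
tool_rot: [1.962, 1.974, 0.401]
ft_force: [-4.0, -2.6, -0.7]
width: 0.0298
```

Run:
```python
from plan import *
print(mouth_err())
```

```text
('mouth rel tip mm (tool)', array([ 0.72,  0.26, 21.81]), 'tilt deg', np.float64(0.06), 'F tool', array([-2.6, -4. , -1. ]))
```

Call:
{"fn": "send_rows", "kwargs": {"deltas": [[-0.04,-0.05,0.2,0,0,0,2],[-0.04,-0.05,0.4,0,0,0,2],[-0.04,-0.05,0.4,0,0,0,2],[-0.04,-0.05,0.4,0,0,0,2]]}}

```text
clock: 9.2
eef_pos: [0.4936, -0.2077, 0.1584]
tool_rot: [1.961, 1.974, 0.403]
ft_force: [-5.7, -0.6, 3.8]
width: 0.0294
```

Run:
```python
from plan import *
print(mouth_err())
```

```text
('mouth rel tip mm (tool)', array([ 0.63,  0.25, 25.2 ]), 'tilt deg', np.float64(0.04), 'F tool', array([-0.7, -3.6, -5.9]))
```

Call:
{"fn": "send_rows", "kwargs": {"deltas": [[0,-0.05,0.2,0,0,0,2],[0,-0.05,0.4,0,0,0,2],[0,-0.05,0.4,0,0,0,2],[0,-0.05,0.4,0,0,0,2]]}}

```text
clock: 9.7
eef_pos: [0.4951, -0.2078, 0.1551]
tool_rot: [1.961, 1.973, 0.403]
ft_force: [-5.2, -0.4, 6.5]
width: 0.0297
```

Run:
```python
from plan import *
print(mouth_err())
```

```text
('mouth rel tip mm (tool)', array([ 0.62,  0.26, 28.9 ]), 'tilt deg', np.float64(0.08), 'F tool', array([-0.6, -2. , -8.1]))
```

Call:
{"fn": "send_rows", "kwargs": {"deltas": [[0,0,0.2,0,0,0,2],[0,0,0.4,0,0,0,2],[0,0,0.4,0,0,0,2],[0,0,0.4,0,0,0,2]]}}

```text
clock: 10.2
eef_pos: [0.4954, -0.2078, 0.1547]
tool_rot: [1.957, 1.975, 0.401]
ft_force: [-28.9, 4.2, 37.5]
width: 0.0297
```

Run:
```python
from plan import *
print(mouth_err())
```

```text
('mouth rel tip mm (tool)', array([ 0.59,  0.37, 29.29]), 'tilt deg', np.float64(0.15), 'F tool', array([  2.9, -10.3, -46.3]))
```

The force is stiff at about 46 N, so this is the hard stop. I ease to about 30 N, trim sideways and check visually.

Call:
{"fn": "send_rows", "kwargs": {"deltas": [[0,-0.06,-0.1,0,0,0,2],[0,-0.06,-0.15,0,0,0,2],[0,-0.06,-0.15,0,0,0,2],[0,-0.06,-0.15,0,0,0,2]]}}

```text
clock: 10.7
eef_pos: [0.4953, -0.2078, 0.1548]
tool_rot: [1.958, 1.973, 0.403]
ft_force: [-19.1, 2.5, 25.0]
width: 0.0298
```

Run:
```python
from plan import *
from plant import snapshot
print(mouth_err())
x=nip()[0];a=axis(x[3]);m=[]
S0=[]
for n in("scene","side"):
    C=get_calibration(n);i=snapshot(n)[:,:,::-1].copy();cv2.imwrite(f"pics/{n}5.png",i);q=proj(C,x[:3]+.01*a)[0].astype(int)
    u,v=q[0]-32,q[1]-42
    col=[]
    c=cv2.resize(i[v:v+66,u:u+64],None,fx=6,fy=6,interpolation=cv2.INTER_CUBIC)
    for dz,cc in((0,(255,255,255)),(-.009,(0,255,0))): # collar top-face outline up / down
        e1=np.cross(a,[0,1,0]);e1/=np.linalg.norm(e1);e2=np.cross(a,e1)
        P=[x[:3]+dz*a+.02*(np.cos(t)*e1+np.sin(t)*e2) for t in np.linspace(0,6.283,40)]
        cv2.polylines(c,[np.int32((proj(C,P)-[u,v]+.5)*6)],True,cc,1)
    m.append(c)
cv2.imwrite("pics/c8.png",np.hstack(m))
```

```text
('mouth rel tip mm (tool)', array([ 0.59,  0.3 , 29.15]), 'tilt deg', np.float64(0.17), 'F tool', array([  1.6,  -6.7, -30.8]))
```

View pics/c8.png

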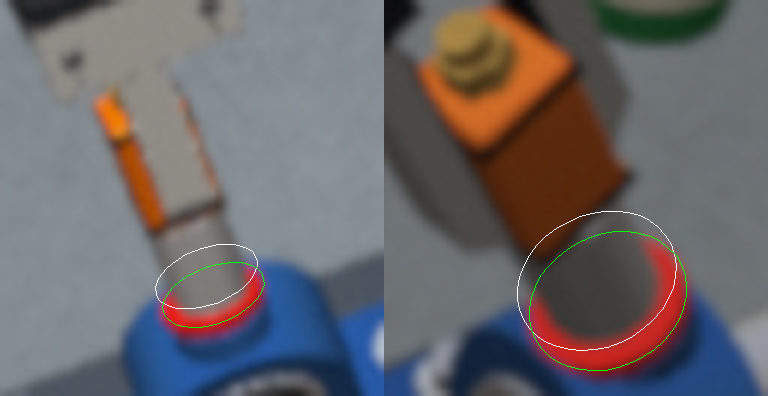

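The collar's upper face lies on the green "fully down" outline in both views, with the coupler's rim flat on it. I hand in while pressing at about 30 N.

```bash
python3 -c "
from plan import *
from plant import r
print(mouth_err());print(r.job_done());print(readout.state()['width'])"
```

```text
('mouth rel tip mm (tool)', array([ 0.58,  0.29, 29.15]), 'tilt deg', np.float64(0.17), 'F tool', array([  1.8,  -6.1, -29.6]))
the job is handed in; nothing more can be done
None
the job is handed in; nothing more can be done
```

I lifted the small orange coupler out of the yellow stand, tilted it to the nipple's leaning axis and pressed it on until it met a hard stop. I handed it in about 11 s into the 48 s limit, still gripping at 60 N and pressing with about 30 N.

**Checks that agreed**
- In both fixed cameras, the red collar's upper face lay on the predicted "fully down" outline, with the coupler's rim flat on it.
- The tool was within 0.2° of the fitted nipple axis, and the axial force rose steeply at the stop.
- The highest force I read was about 47 N at the wrist. The arm never went near the oil bottle, the loose bearing or the spanner.

**Checks that disagreed**
- **Depth:** my estimate of the mouth at the stop was 29 mm past the nipple tip, where 33 mm was expected. I think the coupler sits a few mm further out in the jaws than I assumed, because the grip looked 2–3 mm low in the in-hand view.
- **Side force:** about 6 N of sideways force remained across the nipple.
- **Snap peak:** I never sampled the roughly 14 N peak as the collar snapped. That it snapped rests on the hard stop and the pictures.

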